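# Mix a sample tube on the touch-start vortex mixer

## Robot

A 7-joint arm with a two-finger parallel gripper is mounted at the origin on a cart in front of the work surface, level with it; the furniture and walls round the work are solid. World frame = base frame: x ahead of the robot, y to its left, z up, the work surface at z = 0. Lengths are in m, angles in rad, forces in N, time in s.
With the tool pointing down it reaches from about 0.425 to 0.95 m from the base axis. Payload 4.7 kg.
Tool frame: the origin (TCP) lies at the very end of the fingers, on their centre line; the grasp point (between the pads) lies 19 mm behind it; z points along the fingers, y is the line along which they close (so a half turn about z gives the same grasp; the last joint's range is limited). The gripper opens to 85 mm and grips with 20 to 120 N. Pads are 22 mm wide; open, the fingers measure 114 mm over their backs; the gripper's body (76 mm by 85 mm) begins 54 mm behind the grasp point. The pads swing forward as they close: fully open they stand 13 mm farther back than shut.
Start: joints at [-1.338, 0.469, -0.049, 1.532, 0.024, 1.141, -0.082], TCP at [0.175, 0.652, 0.231] pointing down, gripper open.
Joint ranges: [-2.59, 2.59], [-0.33, 1.99], [-1.39, 1.29], [0.1, 2.45], [-1.04, 4.18], [0.21, 1.99], [-2.66, 2.66]. Speed limits (rad/s): [2.57, 2.57, 3.14, 3.14, 3.14, 3.14, 3.14].

## Interface

Orientations are given as a unit quaternion [x, y, z, w].
In Python, from bench import monitor, camera, camera_params, ticket, nets gives the robot as it stands.
- The arm moves only by the tool step_arm, never from a script. Its argument "series" is a list that holds one entry, the list of rows, each a list of 6 numbers: the shift along the tool's x, y, z in m, then the turn, a rotation vector about the tool's x, y, z in rad. A call has 1 to 20 rows; each row is the pose to reach, as a shift and turn from the pose commanded when the call began, along the tool's axes at that moment; what a row does not reach only later rows make up. A row lasts 1/12 s, in which the tool goes at most 41.7 mm and 7.16 degrees, less where a joint would pass 70% of its speed; a pose out of reach is approached as far as the arm can. A call with a gripper value outside its range is refused whole. "grip" is the closure in counts, from 0 (fully open) to 255 (shut), set as the call begins (left out, the last holds). The fingers move at their own pace and stop on an object; "grip_force" is the grip in N (left out, the last holds). Time passes only in rows, so rows that repeat a pose let the fingers close. It gives the time, the measured TCP pose, the force, the opening and the grip force at its end, in the units of the state.
- monitor.get_obs(): the state, without advancing time (a new reading comes with each control period).
- camera(name): name is "side" or "top" or "wrist"; returns (picture, depth): 400x640x3 uint8, blue, green, red; 400x640 float32, m along the optical axis (not along the pixel's ray), 0 where there is no reading.
- camera_params(name): a dict with "K" (3x3 intrinsics, pixels), "R" (3x3) and "t" (3): a world point X has camera coordinates R X + t. Camera axes: x right, y down, z forward; pixel columns grow to the right and rows downward; lengths in m; the calibration is good to about 2 mm. The wrist camera is an equidistant fisheye: a pixel r from the principal point sees the ray r / f radians off the axis. A picture is of the moment at which its call begins: read the wrist's pose just before it. camera_params takes no time and is no camera call; for the wrist camera it gives the pose at the moment of the call.
- ticket.job_done(): hands the job in; it is judged then, once.
Trained networks look in the newest picture that a camera, given by its name, has taken for a name from the list of things; names that differ only in an ending like _2 or _b are one class to them, and where a whole thing is asked for, a point or a joint stands for the part that bears it (a point fixed in the world has none). Each returns a list of dicts, best first, with "confidence" (0 to 1); they miss things now and then, are a little off and sometimes report something else, mostly with a low value. They report only what shows in the picture. A call takes as long as a camera call. They do not tell look-alikes from the thing itself.
- nets.silhouettes(camera, target): "region" (400x640 bool, what is visible of it) and "extent" ([left, top, width, height] in pixels, round what is visible of it).
The state is a dict: "time_s": time; "q": joint angles; "joint_vel": joint speeds; "joint_torque": joint torques, N m; "position": TCP position; "tcp_rot": TCP orientation; "wrist_force": force on the tool from outside, world axes, zero at the start; "wrist_torque": the same for the moment, N m; "gripper_width": finger opening in m; "finger_force": force on a finger pad.
Only numpy, scipy, OpenCV 4.12 (cv2) and the standard library are available. Lean on these libraries where they do the work, as an engineer would, in place of code of your own. Each camera call takes 0.05 s, during which the arm holds its last target. There are 200 camera calls.

## Task

Mix the sample: the tube that stands by itself in the wire rack. Fit the mixer's empty head with whichever of the two loose inserts has the bore that matches this tube, pushed in until its collar sits flat on the head's rim, then let go of it. Take the tube by its cap, stand it upright in the insert's bore and press with it so that the spring-loaded head sinks about 5 mm, half its travel (never down to its stop, where the drive stalls); keep it there for a good three seconds and finish while still holding the tube and the head pressed like that, and leave everything else where it stands.

Things in the scene. Friction and masses are not known exactly. Their poses are not given: they have to be found in the camera images.
- mixer: touch-start vortex mixer: a heavy white round housing, 113 mm across at the foot, 62 mm high, narrowing to 60 mm across at the top, fixed to the worktop; in its top a round metal head. Origin: centre of its underside, on the worktop; z up. The head is on this axis.
- head_rim (a point): centre of the head's rim (moves with the head), z up: 84 mm above the worktop with the head up. The head is a metal cup, 42 mm outside diameter, standing 22 mm clear of the housing; its open socket is 37.5 mm across and 18 mm deep below this point.
- mixer_head (a joint): how far the spring-loaded head is pressed down, in m: 0 = up (at rest), 0.010 = against its stop. Straight down along the mixer's axis. The spring pushes back with about 3 N at the start of the travel and 0.9 N more for every mm: about 7.5 N at 5 mm, 12 N at the stop.
- insert_narrow_mid (a point): grey insert with the narrow bore, the one for the tube: plug 34 mm across, 14 mm high, under a collar 48 mm across, 16 mm high; stands upright, 45 g. Blind bore 16.5 mm across from the top to 5 mm above the underside, mouth flared to 22 mm. Point: on its axis, 15 mm above the underside (half-way up), z up. Seated, it is 1 mm above head_rim; the plug has 1.7 mm play all round.
- insert_wide_mid (a point): the other insert, for thick tubes: the same outside, but its bore is 26 mm across (mouth 31 mm). Same point, 15 mm above its underside. It stays where it stands.
- tube_mid (a point): the sample tube: 13 mm across, 92 mm long, cap 16 mm across over the top 19 mm, 13 g. It stands upright at one end of the rack with empty cells round it; some 30 mm of it, mostly cap, shows above the rack. Point: on its axis, half-way up (46 mm above its foot), z to the cap. Grip it by the cap, about 40 mm above this point.
- tube_foot (a point): centre of the sample tube's foot (46 mm below tube_mid), z to the cap. In the bore it rests on the bore's floor, 10 mm below insert_narrow_mid; the tube has 1.7 mm play in the bore.
- rack: loose wire tube rack near the robot, 45 x 146 mm, 63 mm high, 0.24 kg; origin: centre of its underside, y along its length. Its cells leave the tube 2 mm play, and the tube stands on its floor, 2 mm above the worktop. Another, full rack at the back of the worktop is only furniture.
- tube_b_mid (a point): one of two other tubes of the same kind, together at the far end of the rack (46 mm up). They stay.
- tube_c_mid (a point): the other of these two. It stays.
- timer: bystander: lab timer, 62 x 66 x 18 mm, origin in its underside
- dish: bystander: petri dish, 59 mm across, 16 mm high, origin in its underside
- dropper: bystander: small white dropper bottle, 25 mm across, 64 mm high, origin in its underside
Things that resemble listed ones, but are neither listed nor needed, are in the scene too. There is more than one size of the mixer; the one meant has the size given above.

How it is judged:
On the way, in this order (a step that is already met when the one before it is completed fails the run):
1. the insert with the narrow bore sits in the mixer's head, collar flat on the rim, and has been let go (z of insert_narrow_mid in the frame of head_rim between -0.003 and 0.004 m and horizontal distance between insert_narrow_mid and head_rim below 0.005 m and angle between the z axis of insert_narrow_mid and the z axis of head_rim, either way round below 0.1 rad and contact force between the fingers and insert_narrow below 0.1 N), for 0.3 s.
2. the sample tube, held upright in the insert's bore, keeps the head pressed about 5 mm (3 to 7 mm) for 2.5 s (z of insert_narrow_mid in the frame of head_rim between -0.003 and 0.004 m and horizontal distance between insert_narrow_mid and head_rim below 0.005 m and angle between the z axis of insert_narrow_mid and the z axis of head_rim, either way round below 0.1 rad and z of tube_foot in the frame of insert_narrow_mid below -0.005 m and horizontal distance between tube_foot and insert_narrow_mid below 0.005 m and angle between tube_mid's own z axis and vertical below 0.2 rad and contact force between the fingers and sample_tube above 2 N and contact force between sample_tube and insert_narrow above 3 N and value of joint mixer_head between 0.003 and 0.007 m and contact force between each of the arm, the fingers and mixer below 0.5 N and contact force between the fingers and insert_narrow below 0.5 N), for 2.5 s.
At the end, for the whole second after the job is handed in: Still holding: narrow insert seated (collar on rim within 3 mm, level); gripped tube upright (0.2 rad) on the bore's floor, pressing it over 3 N; head steady at 3 to 7 mm; robot touches neither mixer nor insert; other things within 30 mm of their places (all of step 2 and velocity of joint mixer_head between -0.01 and 0.01 m/s); the arm keeps its last pose, push and grip.
It fails at once if the head is pushed down to its stop (value of joint mixer_head above 0.0095 m).
It fails at once if the other insert, the rack or its other tubes are moved more than 30 mm (distance of any of insert_wide_mid, rack, tube_b_mid, tube_c_mid from where it was at the start of the episode above 0.03 m).
It fails at once if a bystander (timer, petri dish, dropper bottle) is moved more than 30 mm (distance of any of timer, dish, dropper from where it was at the start of the episode above 0.03 m).
It also fails if it takes over 54 s, if anything falls off the work surface, if the arm or the gripper's body presses on something with over 40 N, if the wrist force passes 120 N, or if a joint passes its speed limit or range.

## Working session

There is one attempt and no reset: what is moved stays moved. The work goes in short steps, Python scripts to look and compute and a tool call to move; the robot and the scene stay as the last step left them, time stands still between calls to the robot, and variables do not carry over. Pictures are saved under pics/ and viewed, at most 10 in all, crops included, and the job is handed in when it is done.

Besides the shell and the picture viewer there is one more tool, called as a command line: name --argument value ..., lists and objects as JSON in quotes. step_arm: Moves the arm, as the interface text tells. Its arguments: {"type":"object","properties":{"series":{"type":"array"},"grip":{"type":"number"},"grip_force":{"type":"number"}},"required":["series"]}

```bash
mkdir -p pics
cat > h.py <<'E'
import numpy as np, cv2
from bench import monitor, camera, camera_params, ticket, nets
def cloud(name,d):
    p=camera_params(name);K,R,t=map(np.array,(p["K"],p["R"],p["t"]))
    v,u=np.mgrid[0:400,0:640]
    c=np.stack([(u-K[0,2])/K[0,0]*d,(v-K[1,2])/K[1,1]*d,d],-1)
    return (c-t)@R
E
python3 - <<'E'
from h import *
ims=[]
for n in("top","side"):
    im,d=camera(n);np.savez(f"{n}.npz",im=im,d=d,P=cloud(n,d));cv2.imwrite(f"pics/{n}0.png",im)
    P=cloud(n,d)
    for o in("mixer","insert_narrow_mid","insert_wide_mid","tube_mid","rack","timer","dish","dropper"):
        for r in nets.silhouettes(n,o):
            if r["confidence"]<.3: continue
            m=r["region"]&(d>0);q=P[m]
            if len(q): print(n,o,round(r["confidence"],2),r["extent"],np.round(np.median(q,0),3),np.round(np.percentile(q,2,axis=0),3),np.round(np.percentile(q,98,axis=0),3))
o=monitor.get_obs();print(o["time_s"],o["position"],o["tcp_rot"],o["gripper_width"])
E
```

```text
top mixer 0.9 [170.9, 223.3, 54.7, 48.3] [0.432 0.526 0.073] [0.367 0.471 0.   ] [0.5   0.596 0.107]
top mixer 0.79 [332.2, 214.3, 35.4, 40.7] [0.466 0.08  0.057] [0.419 0.03  0.016] [0.518 0.13  0.082]
top mixer 0.73 [384.3, 216.1, 24.2, 23.0] [ 0.492 -0.056  0.039] [ 0.459 -0.091  0.01 ] [ 0.528 -0.025  0.055]
top insert_narrow_mid 0.61 [424.4, 171.3, 13.3, 16.6] [ 0.639 -0.17   0.029] [ 0.615 -0.191  0.002] [ 0.659 -0.146  0.036]
top insert_wide_mid 0.46 [449.0, 231.3, 15.5, 15.6] [ 0.457 -0.242  0.027] [ 0.437 -0.261  0.003] [ 0.479 -0.217  0.035]
top rack 0.86 [244.2, 210.9, 51.5, 28.2] [0.5   0.326 0.01 ] [ 0.465  0.257 -0.004] [0.537 0.394 0.078]
top timer 0.86 [314.5, 250.8, 25.0, 24.1] [0.388 0.158 0.016] [ 0.355  0.124 -0.001] [0.421 0.194 0.022]
top dish 0.71 [312.5, 149.9, 20.0, 18.4] [0.713 0.169 0.016] [0.687 0.141 0.009] [0.74  0.192 0.021]
top dropper 0.5 [370.8, 157.6, 4.4, 9.0] [0.694 0.007 0.038] [ 0.687 -0.003  0.015] [0.704 0.015 0.059]
side mixer 0.88 [337.7, 174.6, 20.7, 19.4] [ 0.497 -0.035  0.033] [ 0.462 -0.069  0.005] [ 0.53  -0.016  0.054]
side mixer 0.68 
[... 264 characters left out ...]
] [ 0.44  -0.255  0.004] [ 0.482 -0.208  0.03 ]
side tube_mid 0.39 [342.1, 230.7, 3.0, 17.8] [0.476 0.28  0.078] [0.468 0.269 0.04 ] [0.483 0.288 0.092]
side rack 0.75 [320.4, 241.4, 32.8, 47.5] [0.496 0.323 0.002] [ 0.465  0.233 -0.005] [0.534 0.407 0.064]
side timer 0.74 [364.0, 220.5, 19.7, 21.4] [0.39  0.172 0.013] [ 0.355  0.125 -0.002] [0.424 0.203 0.019]
side dish 0.64 [262.1, 214.5, 22.4, 18.7] [0.714 0.18  0.013] [ 0.688  0.145 -0.003] [0.743 0.204 0.018]
side dropper 0.42 [263.6, 214.6, 19.9, 15.9] [0.714 0.179 0.013] [ 0.688  0.145 -0.002] [0.741 0.204 0.018]
0.9 [0.17464717 0.65204356 0.23135764] [ 1.30492128e-01  9.91449343e-01  6.22160588e-05 -7.78962739e-06] 0.0853296492459149
```

Run:
```python
import cv2,numpy as np
t=cv2.imread("pics/top0.png");s=cv2.imread("pics/side0.png")
a=cv2.resize(t[140:290,160:480],(800,375),interpolation=cv2.INTER_CUBIC)
b=cv2.resize(s[130:310,240:400],(400,450)) if 0 else cv2.resize(t[150:260,410:480],(140,220),interpolation=cv2.INTER_CUBIC)
cv2.imwrite("pics/c1.png",a)
x=[cv2.resize(t[y:y+34,x:x+34],(260,260),interpolation=cv2.INTER_CUBIC) for x,y in((414,163),(440,222))]
x.append(cv2.resize(t[208:242,240:300],(459,260),interpolation=cv2.INTER_CUBIC)[:, :275])
r=cv2.resize(t[205:245,235:305],(455,260),interpolation=cv2.INTER_CUBIC)
z=cv2.resize(s[235:295,310:370],(330,330),interpolation=cv2.INTER_CUBIC)
out=np.zeros((600,800,3),np.uint8);out[:260,:260]=x[0];out[:260,265:525]=x[1];out[265:525,:455]=r;out[265:595,465:795]=z
cv2.imwrite("pics/c2.png",out)
```

```text
(no output)
```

View pics/c1.png

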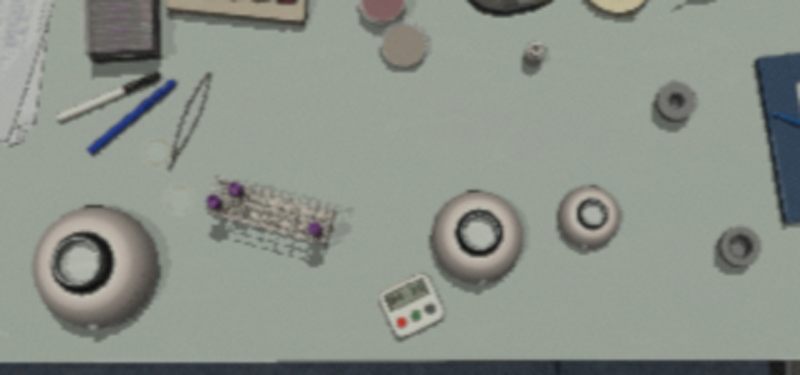

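View pics/c2.png

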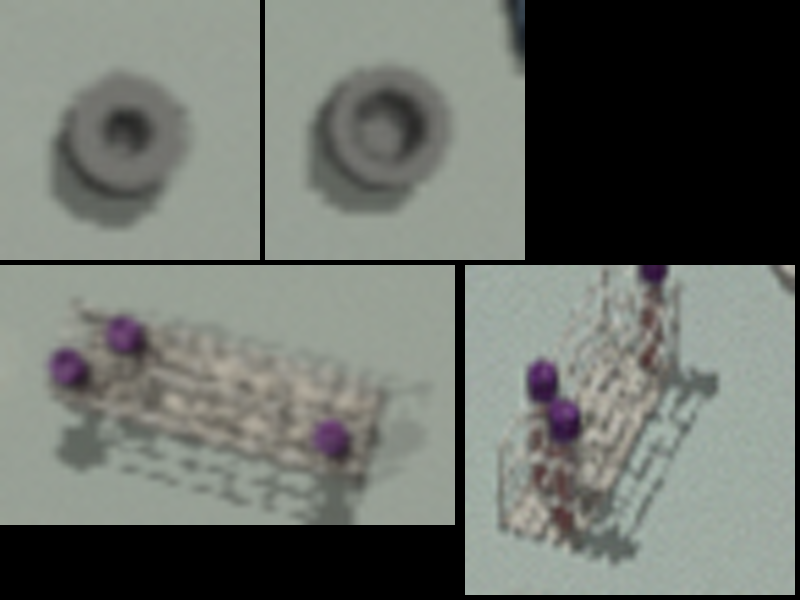

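The top view shows three mixers at full-image pixels (198,246), (350,234) and (396,227). The middle one (~84 mm high, ~113 mm foot) fits. The inserts are at (430,180), with the small bore (the narrow one), and at (457,239), with the wide bore (stays). In the rack, the lone tube is at (286,232) and the pair at (246,221)/(254,216). The crop confirms all of this.

```bash
cat >> h.py <<'E'
def tomove(dw):
    from scipy.spatial.transform import Rotation as Ro
    o=monitor.get_obs();return np.round(Ro.from_quat(o["tcp_rot"]).inv().apply(dw),4)
E
python3 - <<'E'
from h import *
for n,bx in(("top",dict(ins=(422,169,440,190),mix=(330,212,370,258),small=(382,214,410,242),tube=(280,226,292,240),tb=(240,214,262,232))),):
    z=np.load(n+".npz");P=z["P"];hsv=cv2.cvtColor(z["im"],cv2.COLOR_BGR2HSV)
    def mid(q): return np.round(np.r_[(q.min(0)+q.max(0))/2,q.max(0)-q.min(0),len(q)],3)
    def box(k): a,b,c,d=bx[k];return P[b:d,a:c].reshape(-1,3),hsv[b:d,a:c].reshape(-1,3)
    q,_=box("ins");print("ins",mid(q[q[:,2]>.022]))
    q,_=box("mix");print("rim",mid(q[q[:,2]>.074]),"foot",mid(q[q[:,2]>.01]))
    for k in("tube","tb"):
        q,h=box(k);m=(h[:,1]>90)&(h[:,0]>125)&(h[:,0]<165)&(q[:,2]>.06);q=q[m];print(k,mid(q),np.round(q.mean(0),3))
z=np.load("side.npz");P=z["P"];q=P[205:330,300:380].reshape(-1,3);h=cv2.cvtColor(z["im"],cv2.COLOR_BGR2HSV)[205:330,300:380].reshape(-1,3)
m=(h[:,1]>90)&(h[:,0]>125)&(h[:,0]<165)&(q[:,2]>.06);print(np.round(q[m],3).tolist()[::4])
print(tomove(np.array([.637,-.168,.15])-monitor.get_obs()["position"]))
E
```

```text
ins [ 4.960e-01 -2.100e-02  7.440e-01  3.290e-01  3.420e-01  1.443e+00
  1.760e+02]
rim [ 0.411  0.104  0.77   0.158  0.092  1.391 49.   ] foot [4.320e-01 8.600e-02 7.380e-01 2.000e-01 1.270e-01 1.455e+00 1.111e+03]
tube [4.74e-01 2.71e-01 9.30e-02 1.20e-02 9.00e-03 1.10e-02 1.50e+01] [0.474 0.271 0.093]
tb [5.13e-01 3.78e-01 9.40e-02 2.40e-02 3.50e-02 1.10e-02 2.70e+01] [0.512 0.377 0.093]
[[0.481, 0.274, 0.09], [0.477, 0.276, 0.089], [0.48, 0.282, 0.09], [0.48, 0.282, 0.086], [0.477, 0.28, 0.081], [0.474, 0.281, 0.078], [0.521, 0.366, 0.091], [0.521, 0.369, 0.09], [0.52, 0.375, 0.093], [0.52, 0.374, 0.088], [0.52, 0.378, 0.088], [0.52, 0.373, 0.079], [0.515, 0.374, 0.077], [0.506, 0.394, 0.095], [0.507, 0.39, 0.087], [0.508, 0.4, 0.094], [0.511, 0.4, 0.088], [0.5, 0.399, 0.09], [0.503, 0.398, 0.084], [0.503, 0.398, 0.079], [0.415, 0.566, 0.081]]
[-0.6588 -0.6725  0.0813]
```

step_arm --series '[[[-0.659,-0.6725,0,0,0,0],[-0.659,-0.6725,0,0,0,0],[-0.659,-0.6725,0,0,0,0],[-0.659,-0.6725,0,0,0,0],[-0.659,-0.6725,0,0,0,0],[-0.659,-0.6725,0,0,0,0],[-0.659,-0.6725,0,0,0,0],[-0.659,-0.6725,0,0,0,0],[-0.659,-0.6725,0,0,0,0],[-0.659,-0.6725,0,0,0,0],[-0.659,-0.6725,0,0,0,0],[-0.659,-0.6725,0,0,0,0],[-0.659,-0.6725,0,0,0,0],[-0.659,-0.6725,0,0,0,0],[-0.659,-0.6725,0,0,0,0],[-0.659,-0.6725,0,0,0,0],[-0.659,-0.6725,0,0,0,0],[-0.659,-0.6725,0,0,0,0],[-0.659,-0.6725,0,0,0,0],[-0.659,-0.6725,0,0,0,0]]]' --grip 0

```text
time_s: 2.57
position: [0.5848, -0.0756, 0.2316]
tcp_rot: [0.13, 0.991, 0.0, 0.0]
wrist_force: [0.5, -0.0, -0.3]
gripper_width: 0.0854
finger_force: 0.0
```

Run:
```python
from h import *
print(tomove(np.array([.637,-.168,.16])-monitor.get_obs()["position"]), monitor.get_obs()["q"],monitor.get_obs()["tcp_rot"])
z=np.load("top.npz");P=z["P"]
def c(a,b,lo,hi,w):
    q=P[b-w:b+w,a-w:a+w].reshape(-1,3);q=q[(q[:,2]>lo)&(q[:,2]<hi)];(x,y),r=cv2.minEnclosingCircle(q[:,:2].astype(np.float32));print(round(x,4),round(y,4),round(r,4),len(q),np.round(q.mean(0),4))
c(430,180,.022,.045,12);c(349,232,.076,.095,15);c(349,234,.01,.095,25)
```

```text
[-0.0743 -0.0758  0.0716] [-0.2453236   0.33903397  0.39059585  1.76230929 -0.14547119  1.06796019
  1.50476509] [1.30381997e-01 9.91463770e-01 1.98646527e-04 2.97739544e-04]
0.637 -0.1693 0.0251 175 [ 0.6368 -0.1682  0.0296]
0.4705 0.0782 0.0212 42 [0.4701 0.0776 0.0824]
0.4637 0.1058 0.0847 1163 [0.463  0.085  0.0514]
```

step_arm --series '[[[-0.04,-0.04,0.035,0,0,0],[-0.074,-0.076,0.07,0,0,0],[-0.074,-0.076,0.07,0,0,0],[-0.074,-0.076,0.07,0,0,0],[-0.074,-0.076,0.07,0,0,0]]]'

```text
time_s: 2.98
position: [0.6348, -0.1688, 0.1589]
tcp_rot: [0.133, 0.991, -0.001, -0.002]
wrist_force: [-0.3, 1.5, 0.2]
gripper_width: 0.0854
finger_force: 0.0
```

```bash
cat >> h.py <<'E'
def wproj(X,p):
    K,R,t=map(np.array,(p["K"],p["R"],p["t"]));c=R@X+t;a=np.arctan2(np.hypot(*c[:2]),c[2]);s=c[:2]/np.hypot(*c[:2])*a
    return np.array([K[0,0]*s[0]+K[0,2],K[1,1]*s[1]+K[1,2]])
def wcloud(d,p):
    K,R,t=map(np.array,(p["K"],p["R"],p["t"]));v,u=np.mgrid[0:400,0:640]
    x=(u-K[0,2])/K[0,0];y=(v-K[1,2])/K[1,1];a=np.hypot(x,y)+1e-9;k=np.tan(np.minimum(a,1.5))/a
    return (np.stack([x*k*d,y*k*d,d],-1)-t)@R
def wshot():
    p=camera_params("wrist");im,d=camera("wrist");return im,d,wcloud(d,p),p
def circ(P,c,rad,lo,hi,ok=None):
    m=(np.hypot(P[...,0]-c[0],P[...,1]-c[1])<rad)&(P[...,2]>lo)&(P[...,2]<hi)
    if ok is not None:m&=ok
    q=P[m];(x,y),r=cv2.minEnclosingCircle(q[:,:2].astype(np.float32));print("circle",round(x,4),round(y,4),"r",round(r,4),"n",len(q),"mean",np.round(q.mean(0),4),"zmed",np.round(np.median(q[:,2]),4));return x,y
E
python3 - <<'E'
from h import *
im,d,P,p=wshot();cv2.imwrite("pics/w1.png",im)
circ(P,(.637,-.169),.035,.02,.045,d>0)
print(wproj(np.array([.637,-.169,.03]),p), monitor.get_obs()["position"],np.round(-np.array(p["R"]).T@p["t"],3))
E
```

```text
circle 0.636 -0.1665 r 0.0244 n 1914 mean [ 0.6349 -0.1662  0.0291] zmed 0.0295
[317.38633369 196.73047569] [ 0.63547194 -0.16671236  0.16044518] [ 0.559 -0.149  0.302]
```

View pics/w1.png

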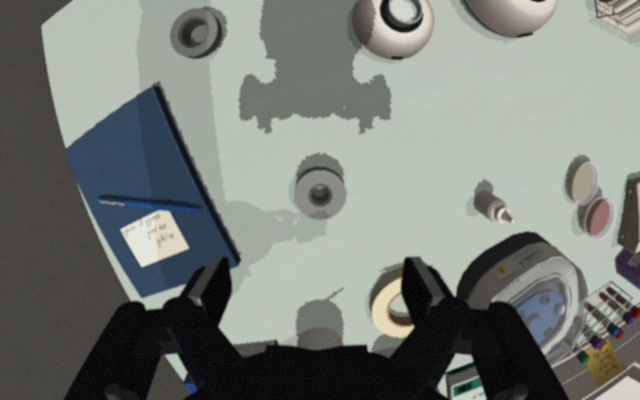

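The wrist picture shows the narrow-bore insert at pixel (320,190) between the finger directions and the dropper off at (490,203). Next I descend partway and take one settled measurement.

step_arm --series '[[[-0.001,0.001,0.035,0,0,0],[-0.001,0.001,0.07,0,0,0],[-0.001,0.001,0.07,0,0,0],[-0.001,0.001,0.07,0,0,0],[-0.001,0.001,0.07,0,0,0],[-0.001,0.001,0.07,0,0,0],[-0.001,0.001,0.07,0,0,0]]]'

```text
time_s: 3.62
position: [0.6385, -0.1658, 0.094]
tcp_rot: [0.13, 0.991, 0.0, 0.002]
wrist_force: [0.0, 0.1, 0.3]
gripper_width: 0.0854
finger_force: 0.0
```

Run:
```python
from h import *
im,d,P,p=wshot()
x,y=circ(P,(.637,-.169),.035,.02,.045,d>0)
o=monitor.get_obs();print(o["position"],o["tcp_rot"],o["joint_vel"]);print(tomove(np.array([x,y,.006])-o["position"]))
```

```text
circle 0.636 -0.1664 r 0.0245 n 3143 mean [ 0.6345 -0.1661  0.029 ] zmed 0.0295
[ 0.63821718 -0.16582925  0.09349925] [1.30415800e-01 9.91457738e-01 3.40717269e-05 1.80894240e-03] [ 0.00455259  0.01024947 -0.00101045  0.00823622  0.00099447 -0.00265852
  0.00018292]
[ 0.0023 -0.0011  0.0875]
```

step_arm --series '[[[0.002,-0.001,0.03,0,0,0],[0.002,-0.001,0.06,0,0,0],[0.002,-0.001,0.08,0,0,0],[0.002,-0.001,0.0895,0,0,0],[0.002,-0.001,0.0895,0,0,0],[0.002,-0.001,0.0895,0,0,0],[0.002,-0.001,0.0895,0,0,0]]]'

```text
time_s: 4.25
position: [0.6362, -0.1667, 0.0036]
tcp_rot: [0.131, 0.991, -0.0, 0.002]
wrist_force: [0.1, 0.1, -0.4]
gripper_width: 0.0853
finger_force: 0.0
```

step_arm --series '[[[0,0,0,0,0,0],[0,0,0,0,0,0],[0,0,0,0,0,0],[0,0,0,0,0,0],[0,0,0,0,0,0],[0,0,0,0,0,0],[0,0,0,0,0,0],[0,0,0,0,0,0],[0,0,0,0,0,0],[0,0,0,0,0,0]]]' --grip 255 --grip_force 30

```text
time_s: 5.08
position: [0.6354, -0.1662, 0.003]
tcp_rot: [0.131, 0.991, 0.0, 0.001]
wrist_force: [-2.2, 0.8, 5.2]
gripper_width: 0.0473
finger_force: 30.4
```

Run:
```python
from h import *
o=monitor.get_obs();print(o["position"],tomove(np.array([.55,.078,.15])-o["position"]))
```

```text
[ 0.63542727 -0.16621099  0.00299014] [ 0.1455  0.2138 -0.1471]
```

step_arm --series '[[[0,0,-0.02,0,0,0],[0,0,-0.05,0,0,0],[0,0,-0.09,0,0,0],[0,0,-0.13,0,0,0],[0,0,-0.15,0,0,0],[0,0,-0.15,0,0,0]]]'

```text
time_s: 5.58
position: [0.6381, -0.1675, 0.1581]
tcp_rot: [0.131, 0.991, -0.0, 0.006]
wrist_force: [1.0, 0.3, 1.0]
gripper_width: 0.0479
finger_force: 31.1
```

step_arm --series '[[[0.02,0.03,0,0,0,0],[0.04,0.06,0,0,0,0],[0.06,0.09,0,0,0,0],[0.08,0.12,0,0,0,0],[0.1,0.15,0,0,0,0],[0.12,0.18,0,0,0,0],[0.135,0.2,0,0,0,0],[0.145,0.214,0,0,0,0],[0.145,0.214,0,0,0,0],[0.145,0.214,0,0,0,0],[0.145,0.214,0,0,0,0],[0.145,0.214,0,0,0,0],[0.145,0.214,0,0,0,0]]]'

```text
time_s: 6.67
position: [0.5506, 0.0764, 0.1517]
tcp_rot: [0.132, 0.991, -0.0, 0.0]
wrist_force: [0.1, -0.1, -0.8]
gripper_width: 0.0477
finger_force: 31.1
```

Run:
```python
from h import *
o=monitor.get_obs();im,d,P,p=wshot();o2=monitor.get_obs()
cv2.imwrite("pics/w2.png",im);np.savez("w2.npz",P=P,d=d)
circ(P,(.47,.078),.03,.076,.095,d>0)
circ(P,o["position"][:2],.03,.13,.26,d>0)
print(o["position"],o["tcp_rot"],o2["position"],wproj(np.array([.4705,.078,.084]),p),wproj(o["position"]+[0,0,.027],p))
```

```text
circle 0.4693 0.0811 r 0.0215 n 768 mean [0.4694 0.0798 0.0825] zmed 0.083
circle 0.5473 0.0773 r 0.029 n 22783 mean [0.5408 0.079  0.2095] zmed 0.2241
[0.55057375 0.07635667 0.15168979] [ 1.31875359e-01  9.91266258e-01 -2.93594523e-04  1.00354963e-04] [0.55051119 0.07658647 0.15170093] [288.28472284 108.36912669] [317.75982446 292.45071289]
```

View pics/w2.png

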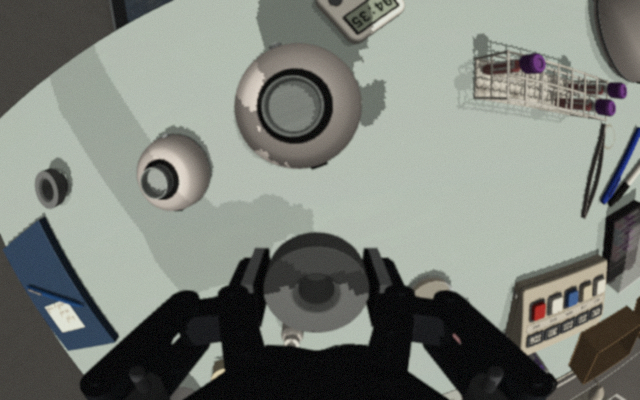

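The wrist view shows the insert held level between the fingers at (317,285) and the mixer's empty head at (294,107). Both get fitted from this same picture.

Run:
```python
from h import *
z=np.load("w2.npz");P=z["P"];q=P[255:345,268:366].reshape(-1,3);q=q[(q[:,2]>.14)&(q[:,2]<.2)]
h,e=np.histogram(q[:,2],np.arange(.14,.2,.002));print(h)
zt=e[h.argmax()];t=q[abs(q[:,2]-zt-.001)<.004]
from scipy.optimize import least_squares
def hull(t):
    # extents + robust hull circle fit
    hh=cv2.convexHull(t[:,:2].astype(np.float32))[:,0]
    r=least_squares(lambda a:np.hypot(hh[:,0]-a[0],hh[:,1]-a[1])-a[2],[*hh.mean(0),.022],loss="soft_l1",f_scale=.0005).x
    print(np.round(r,4),len(t),np.round(t.mean(0),4));return r
a=hull(t)
A=np.c_[t[:,:2]-t[:,:2].mean(0),np.ones(len(t))];print("plane",np.linalg.lstsq(A,t[:,2],rcond=None)[0])
m=(np.hypot(P[...,0]-.4697,P[...,1]-.08)<.027)&(P[...,2]>.078)&(P[...,2]<.095)
b=hull(P[m]);print(P[m][:,2].max())
d=np.r_[b[:2]-a[:2],0];print(d,tomove(d))
```

```text
[   0    0    0    0    0    1   91   70   58   87   72   79   87   82
  105  107  139  309 2090 3481    2    0    0    0    0    0    0    0
    0]
[0.5514 0.0751 0.024 ] 5750 [0.5509 0.0756 0.1781]
plane [-0.00500281  0.00115691  0.17806007]
[0.4694 0.0809 0.021 ] 723 [0.4694 0.0798 0.0829]
0.08646551433225141
[-0.08200793  0.00575293  0.        ] [ 0.0807 -0.0159 -0.    ]
```

step_arm --series '[[[0.03,-0.006,0,0,0,0],[0.06,-0.012,0,0,0,0],[0.0805,-0.0162,0,0,0,0],[0.0805,-0.0162,0.02,0,0,0],[0.0805,-0.0162,0.045,0,0,0],[0.0805,-0.0162,0.058,0,0,0],[0.0805,-0.0162,0.058,0,0,0],[0.0805,-0.0162,0.058,0,0,0],[0.0805,-0.0162,0.058,0,0,0],[0.0805,-0.0162,0.058,0,0,0],[0.0805,-0.0162,0.058,0,0,0],[0.0805,-0.0162,0.058,0,0,0]]]'

```text
time_s: 7.72
position: [0.4688, 0.0833, 0.0945]
tcp_rot: [0.131, 0.991, 0.0, 0.001]
wrist_force: [-0.2, -0.8, 0.1]
gripper_width: 0.0475
finger_force: 31.1
```

Run:
```python
from h import *
o=monitor.get_obs();print(o["position"],o["tcp_rot"],o["wrist_force"])
d=o["position"][:2]+np.array([.0008,-.0013]);print("insert est",d)
```

```text
[0.46876134 0.08334287 0.09447445] [1.30615711e-01 9.91432776e-01 4.01597442e-04 6.51660451e-04] [-0.1792477  -0.83796428  0.14519227]
insert est [0.46956134 0.08204287]
```

step_arm --series '[[[0,-0.0013,0.003,0,0,0],[0,-0.0013,0.006,0,0,0],[0,-0.0013,0.009,0,0,0],[0,-0.0013,0.011,0,0,0],[0,-0.0013,0.011,0,0,0],[0,-0.0013,0.011,0,0,0],[0,-0.0013,0.011,0,0,0]]]'

```text
time_s: 8.3
position: [0.4679, 0.082, 0.0827]
tcp_rot: [0.131, 0.991, -0.0, -0.0]
wrist_force: [-0.8, -0.6, -1.3]
gripper_width: 0.0477
finger_force: 31.1
```

step_arm --series '[[[-0.0005,0,0.003,0,0,0],[-0.0005,0,0.006,0,0,0],[-0.0005,0,0.009,0,0,0],[-0.0005,0,0.01,0,0,0],[-0.0005,0,0.01,0,0,0],[-0.0005,0,0.01,0,0,0],[-0.0005,0,0.01,0,0,0]]]'

```text
time_s: 8.88
position: [0.4683, 0.0819, 0.0729]
tcp_rot: [0.131, 0.991, 0.0, -0.0]
wrist_force: [-1.2, -0.6, 2.3]
gripper_width: 0.0475
finger_force: 31.3
```

step_arm --series '[[[0,0,0,0,0,0],[0,0,0,0,0,0],[0,0,0,0,0,0],[0,0,0,0,0,0],[0,0,0,0,0,0],[0,0,0,0,0,0],[0,0,-0.01,0,0,0],[0,0,-0.03,0,0,0],[0,0,-0.06,0,0,0],[-0.03,0,-0.08,0,0,0],[-0.06,0,-0.08,0,0,0],[-0.08,0,-0.08,0,0,0],[-0.08,0,-0.08,0,0,0],[-0.08,0,-0.08,0,0,0],[-0.08,0,-0.08,0,0,0],[-0.08,0,-0.08,0,0,0],[-0.08,0,-0.08,0,0,0]]]' --grip 0

```text
time_s: 10.3
position: [0.5446, 0.0616, 0.1527]
tcp_rot: [0.13, 0.991, 0.0, -0.0]
wrist_force: [0.7, -0.3, -0.7]
gripper_width: 0.0854
finger_force: 0.0
```

```bash
cat >> h.py <<'E'
from scipy.optimize import least_squares
def hull(t,r0=.022):
    hh=cv2.convexHull(t[:,:2].astype(np.float32))[:,0]
    r=least_squares(lambda a:np.hypot(hh[:,0]-a[0],hh[:,1]-a[1])-a[2],[*hh.mean(0),r0],loss="soft_l1",f_scale=.0005).x
    print("hull",np.round(r,4),len(t),np.round(t.mean(0),4));return r
E
python3 - <<'E'
from h import *
o=monitor.get_obs();im,d,P,p=wshot();np.savez("w3.npz",P=P,d=d,im=im)
cv2.imwrite("pics/w3.png",im)
m=(np.hypot(P[...,0]-.4697,P[...,1]-.081)<.032)&(P[...,2]>.094)&(P[...,2]<.115);t=P[m];hull(t)
A=np.c_[t[:,:2]-t[:,:2].mean(0),np.ones(len(t))];print("plane",np.linalg.lstsq(A,t[:,2],rcond=None)[0])
hsv=cv2.cvtColor(im,cv2.COLOR_BGR2HSV)
m=(hsv[...,1]>90)&(hsv[...,0]>125)&(hsv[...,0]<165)&(P[...,2]>.06)&(P[...,2]<.12)
n,l,s,c=cv2.connectedComponentsWithStats(m.astype(np.uint8))
for i in range(1,n):
    if s[i,4]>20: q=P[l==i];print(s[i],np.round(np.r_[q.mean(0),q.min(0),q.max(0)],3))
print(o["position"],o["q"])
print(tomove(np.array([.55,.275,.17])-o["position"]))
E
```

```text
hull [0.4691 0.0809 0.0239] 3982 [0.469  0.0809 0.0995]
plane [-0.00137899  0.00058845  0.0994818 ]
[533  61  25  18 348] [0.472 0.269 0.089 0.465 0.264 0.076 0.479 0.279 0.096]
[615  90  18  14 204] [0.504 0.387 0.088 0.498 0.381 0.077 0.511 0.399 0.096]
[604 106  18  15 221] [0.518 0.362 0.088 0.512 0.357 0.076 0.525 0.372 0.095]
[0.54462303 0.06160173 0.15271467] [-0.48256246  0.35976576  0.36936039  1.93731882 -0.1670486   0.87472055
  1.28264903]
[ 0.0499  0.2076 -0.0172]
```

View pics/w3.png

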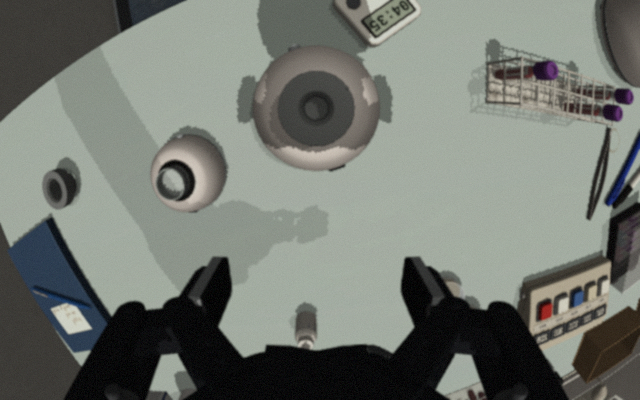

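The insert sits level in the head at (317,107), top at 0.0995 m. The lone tube's cap is at (545,70), and the rack's long axis runs parallel to tool y, so no turn is needed. I go on to the tube.

step_arm --series '[[[0.01,0.035,-0.01,0,0,0],[0.02,0.075,-0.015,0,0,0],[0.03,0.115,-0.015,0,0,0],[0.04,0.15,-0.015,0,0,0],[0.044,0.175,-0.015,0,0,0],[0.044,0.184,-0.015,0,0,0],[0.044,0.184,-0.015,0,0,0],[0.044,0.184,-0.015,0,0,0],[0.044,0.184,-0.015,0,0,0],[0.044,0.184,-0.015,0,0,0]]]'

```text
time_s: 11.18
position: [0.551, 0.2477, 0.1679]
tcp_rot: [0.132, 0.991, -0.0, -0.0]
wrist_force: [0.6, -0.3, -0.3]
gripper_width: 0.0853
finger_force: 0.0
```

```bash
cat >> h.py <<'E'
def caps(im,P):
    hsv=cv2.cvtColor(im,cv2.COLOR_BGR2HSV)
    m=(hsv[...,1]>90)&(hsv[...,0]>125)&(hsv[...,0]<165)&(P[...,2]>.06)&(P[...,2]<.3)
    n,l,s,c=cv2.connectedComponentsWithStats(m.astype(np.uint8));out=[]
    for i in range(1,n):
        if s[i,4]>60:
            q=P[l==i];zt=np.percentile(q[:,2],95);t=q[q[:,2]>zt-.004];print(s[i],"top z",round(zt,4));out.append(hull(t,.008))
    return out
E
python3 - <<'E'
from h import *
im,d,P,p=wshot();o=monitor.get_obs();np.savez("w4.npz",P=P,d=d,im=im)
cv2.imwrite("pics/w4.png",cv2.resize(im[40:240,220:540],(800,500)))
for c in caps(im,P): print(tomove(np.r_[c[:2],.07]-o["position"]))
print(o["position"],o["tcp_rot"])
E
```

```text
[313  91  21  21 342] top z 0.0942
hull [0.4725 0.2733 0.0072] 340 [0.4725 0.2733 0.0928]
[466 102  25  19 369] top z 0.094
hull [0.5045 0.3907 0.0072] 254 [0.5043 0.3904 0.0925]
[442 125  25  20 373] top z 0.094
hull [0.5185 0.3658 0.0073] 275 [0.5186 0.3655 0.0926]
[0.0825 0.0039 0.0979]
[0.0823 0.1255 0.0979]
[0.0622 0.1052 0.0979]
[0.55105321 0.24801749 0.16795202] [ 1.32145903e-01  9.91230237e-01 -2.77424966e-04  2.13595031e-05]
```

View pics/w4.png

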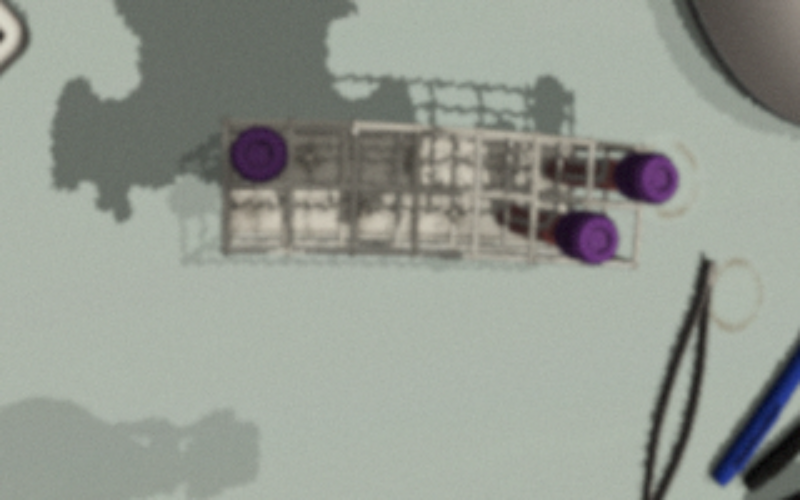

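The lone tube's cap is at crop (258,153), i.e. full-image (323,101), with empty cells around it. I move over it, then down.

step_arm --series '[[[0.035,0.002,0,0,0,0],[0.07,0.004,0,0,0,0],[0.0825,0.004,0,0,0,0],[0.0825,0.004,0.02,0,0,0],[0.0825,0.004,0.05,0,0,0],[0.0825,0.004,0.08,0,0,0],[0.0825,0.004,0.098,0,0,0],[0.0825,0.004,0.0985,0,0,0],[0.0825,0.004,0.0985,0,0,0],[0.0825,0.004,0.0985,0,0,0],[0.0825,0.004,0.0985,0,0,0],[0.0825,0.004,0.0985,0,0,0]]]'

```text
time_s: 12.23
position: [0.4731, 0.2759, 0.0708]
tcp_rot: [0.131, 0.991, 0.001, 0.001]
wrist_force: [0.2, -0.2, -0.7]
gripper_width: 0.0854
finger_force: 0.0
```

step_arm --series '[[[0,-0.0025,0.001,0,0,0],[0,-0.0025,0.001,0,0,0],[0,-0.0025,0.001,0,0,0],[0,-0.0025,0.001,0,0,0],[0,-0.0025,0.001,0,0,0],[0,-0.0025,0.001,0,0,0],[0,-0.0025,0.001,0,0,0],[0,-0.0025,0.001,0,0,0],[0,-0.0025,0.001,0,0,0],[0,-0.0025,0.001,0,0,0],[0,-0.0025,0.001,0,0,0],[0,-0.0025,0.001,0,0,0],[0,-0.0025,0.001,0,0,0],[0,-0.0025,0.001,0,0,0]]]' --grip 255 --grip_force 60

```text
time_s: 13.4
position: [0.4716, 0.2733, 0.0685]
tcp_rot: [0.131, 0.991, 0.0, 0.0]
wrist_force: [-0.4, 1.1, 2.6]
gripper_width: 0.0145
finger_force: 58.7
```

step_arm --series '[[[0,0,-0.015,0,0,0],[0,0,-0.03,0,0,0],[0,0,-0.05,0,0,0],[0,0,-0.07,0,0,0],[0,0,-0.09,0,0,0],[0,0,-0.11,0,0,0],[0,0,-0.13,0,0,0],[0,0,-0.13,0,0,0],[0,0,-0.13,0,0,0],[0,0,-0.13,0,0,0],[0,0,-0.13,0,0,0]]]'

```text
time_s: 14.32
position: [0.4705, 0.2725, 0.1968]
tcp_rot: [0.131, 0.991, -0.001, -0.001]
wrist_force: [0.5, -0.3, 1.2]
gripper_width: 0.0142
finger_force: 58.6
```

Run:
```python
from h import *
im,d,P,p=wshot();o=monitor.get_obs();print(o["position"],o["wrist_force"])
print(tomove(np.array([.4691,.0809,o["position"][2]])-o["position"]))
for n in("top","side"):
    i2,d2=camera(n);Q=cloud(n,d2)
    m=(np.hypot(Q[...,0]-o["position"][0],Q[...,1]-o["position"][1])<.03)&(Q[...,2]>.08)&(Q[...,2]<.24)&(d2>0)
    for z in np.arange(.11,.24,.01):
        q=Q[m&(abs(Q[...,2]-z)<.005)]
        if len(q): print(n,round(z,3),len(q),np.round(q.mean(0),4))
    pp=camera_params(n);c=np.array(pp["K"])@(np.array(pp["R"])@(o["position"]+[0,0,-.03])+pp["t"]);u,v=(c[:2]/c[2]).astype(int)
    cv2.imwrite(f"pics/{n}5.png",cv2.resize(i2[v-30:v+30,u-30:u+30],(380,380)))
a=cv2.hconcat([cv2.imread("pics/top5.png"),cv2.imread("pics/side5.png")]);cv2.imwrite("pics/ts5.png",a)
```

```text
[0.47063608 0.27256419 0.19688036] [ 0.59008423 -0.41882977 -0.8593083 ]
[-0.0481 -0.1855  0.0003]
side 0.13 4 [0.4738 0.2777 0.133 ]
side 0.14 9 [0.474  0.2781 0.1394]
side 0.15 9 [0.474  0.2798 0.1498]
side 0.16 13 [0.474  0.2791 0.1595]
side 0.17 10 [0.4743 0.2799 0.1706]
side 0.18 12 [0.4746 0.2791 0.1803]
side 0.19 1 [0.479  0.2777 0.1859]
side 0.2 18 [0.4696 0.2814 0.1995]
side 0.21 32 [0.4712 0.2865 0.2101]
side 0.22 31 [0.4707 0.2854 0.2203]
side 0.23 17 [0.4668 0.2764 0.2287]
```

View pics/ts5.png

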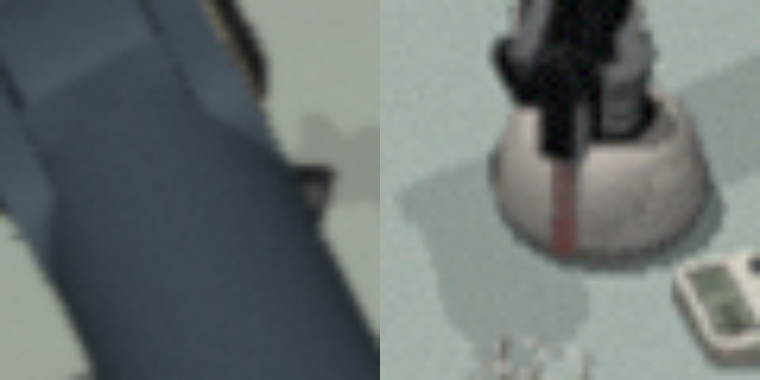

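The side crop shows the tube hanging vertical from the fingers at (565,200), its foot about 66 mm below the TCP. I carry it over the insert.

step_arm --series '[[[-0.008,-0.03,0,0,0,0],[-0.017,-0.065,0,0,0,0],[-0.026,-0.1,0,0,0,0],[-0.034,-0.135,0,0,0,0],[-0.042,-0.165,0,0,0,0],[-0.047,-0.183,0,0,0,0],[-0.047,-0.186,0,0,0,0],[-0.047,-0.186,0.01,0,0,0],[-0.047,-0.186,0.022,0,0,0],[-0.047,-0.186,0.022,0,0,0],[-0.047,-0.186,0.022,0,0,0],[-0.047,-0.186,0.022,0,0,0],[-0.047,-0.186,0.022,0,0,0]]]'

```text
time_s: 15.55
position: [0.469, 0.0821, 0.1765]
tcp_rot: [0.13, 0.992, 0.0, 0.0]
wrist_force: [-0.4, -0.7, 0.5]
gripper_width: 0.0145
finger_force: 58.6
```

Run:
```python
from h import *
im,d,P,p=wshot();o=monitor.get_obs();print(o["position"],o["tcp_rot"],o["wrist_force"])
cv2.imwrite("pics/w6.png",cv2.resize(im[180:340,240:400],(600,600)))
m=(np.hypot(P[...,0]-.469,P[...,1]-.081)<.03)&(P[...,2]>.096)&(P[...,2]<.102);hull(P[m])
for z in np.arange(.105,.19,.01):
    q=P[(np.hypot(P[...,0]-.469,P[...,1]-.081)<.02)&(abs(P[...,2]-z)<.005)]
    if len(q): print(round(z,3),len(q),np.round(q.mean(0),4))
print(tomove(np.array([.468,.081,o["position"][2]])-o["position"]))
```

```text
[0.46906015 0.08192831 0.17659291] [1.29991849e-01 9.91514988e-01 2.07891338e-04 3.23382625e-04] [-0.96056381 -0.75829685 -0.51392708]
hull [0.4688 0.081  0.0239] 2238 [0.4653 0.0818 0.0994]
0.105 335 [0.4656 0.0806 0.1004]
0.115 24 [0.4649 0.0828 0.1175]
0.125 96 [0.465  0.0832 0.1251]
0.135 109 [0.465 0.083 0.135]
0.145 122 [0.4649 0.0828 0.145 ]
0.155 152 [0.4651 0.0827 0.1552]
0.165 186 [0.4652 0.0828 0.1651]
0.175 227 [0.4646 0.0826 0.1755]
0.185 566 [0.4599 0.0834 0.186 ]
[ 0.0008 -0.0012 -0.    ]
```

View pics/w6.png

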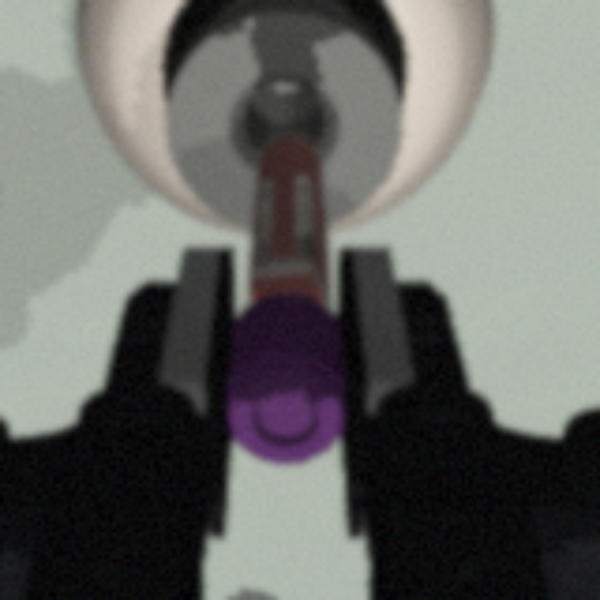

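The tube is upright at (290,220), lined up with the bore at (287,120), and needs about 1 mm of correction. I lower it.

step_arm --series '[[[0.0008,-0.001,0.004,0,0,0],[0.0008,-0.001,0.009,0,0,0],[0.0008,-0.001,0.014,0,0,0],[0.0008,-0.001,0.018,0,0,0],[0.0008,-0.001,0.022,0,0,0],[0.0008,-0.001,0.022,0,0,0],[0.0008,-0.001,0.022,0,0,0],[0.0008,-0.001,0.022,0,0,0]]]'

```text
time_s: 16.27
position: [0.4678, 0.0805, 0.1543]
tcp_rot: [0.131, 0.991, 0.0, 0.0]
wrist_force: [-0.8, 0.1, 0.3]
gripper_width: 0.0145
finger_force: 58.6
```

step_arm --series '[[[-0.0005,0,0.003,0,0,0],[-0.0005,0,0.006,0,0,0],[-0.0005,0,0.009,0,0,0],[-0.0005,0,0.012,0,0,0],[-0.0005,0,0.014,0,0,0],[-0.0005,0,0.014,0,0,0],[-0.0005,0,0.014,0,0,0],[-0.0005,0,0.014,0,0,0]]]'

```text
time_s: 16.93
position: [0.4684, 0.0804, 0.1406]
tcp_rot: [0.131, 0.991, 0.0, 0.0]
wrist_force: [-0.8, -0.1, 3.3]
gripper_width: 0.0139
finger_force: 59.0
```

Run:
```python
from h import *
camera("side");camera("side")
o=monitor.get_obs();print(o["position"],o["wrist_force"])
```

```text
[0.46837307 0.08041657 0.14056484] [ 0.17939862 -0.4037154   3.29039901]
```

step_arm --series '[[[0,0,0.001,0,0,0],[0,0,0.002,0,0,0],[0,0,0.003,0,0,0],[0,0,0.004,0,0,0],[0,0,0.004,0,0,0],[0,0,0.004,0,0,0],[0,0,0.004,0,0,0],[0,0,0.004,0,0,0],[0,0,0.004,0,0,0],[0,0,0.004,0,0,0]]]'

```text
time_s: 17.87
position: [0.4686, 0.0804, 0.1367]
tcp_rot: [0.131, 0.991, 0.0, 0.0]
wrist_force: [-1.1, -0.1, 6.6]
gripper_width: 0.0141
finger_force: 59.3
```

Run:
```python
from h import *
f=[]
for _ in range(3):
    im,d,P,p=wshot();f.append(monitor.get_obs()["wrist_force"])
    m=(np.hypot(P[...,0]-.469,P[...,1]-.081)<.03)&(P[...,2]>.085)&(P[...,2]<.104);hull(P[m]);print(np.median(P[m][:,2]))
print(np.mean(f,0),monitor.get_obs()["position"])
```

```text
hull [0.4685 0.0809 0.0239] 3006 [0.4619 0.0829 0.0943]
0.09475483240927846
hull [0.4685 0.081  0.0239] 3009 [0.462  0.0829 0.0943]
0.09474591121887829
hull [0.4685 0.081  0.024 ] 3009 [0.4619 0.0829 0.0943]
0.0947765792731917
[-0.94919413 -0.184054    6.41493581] [0.46861849 0.08043302 0.13671129]
```

Vision gives about 4.8 mm pressed and the force gives about 4 mm, both near the middle of the range. I hold there.

step_arm --series '[[[0,0,0.0003,0,0,0],[0,0,0.0003,0,0,0],[0,0,0.0003,0,0,0],[0,0,0.0003,0,0,0],[0,0,0.0003,0,0,0],[0,0,0.0003,0,0,0],[0,0,0.0003,0,0,0],[0,0,0.0003,0,0,0],[0,0,0.0003,0,0,0],[0,0,0.0003,0,0,0],[0,0,0.0003,0,0,0],[0,0,0.0003,0,0,0],[0,0,0.0003,0,0,0],[0,0,0.0003,0,0,0],[0,0,0.0003,0,0,0],[0,0,0.0003,0,0,0],[0,0,0.0003,0,0,0],[0,0,0.0003,0,0,0],[0,0,0.0003,0,0,0],[0,0,0.0003,0,0,0]]]'

```text
time_s: 19.68
position: [0.4686, 0.0804, 0.1364]
tcp_rot: [0.131, 0.991, 0.0, 0.0]
wrist_force: [-1.7, -0.4, 6.5]
gripper_width: 0.0139
finger_force: 59.3
```

step_arm --series '[[[0,0,0,0,0,0],[0,0,0,0,0,0],[0,0,0,0,0,0],[0,0,0,0,0,0],[0,0,0,0,0,0],[0,0,0,0,0,0],[0,0,0,0,0,0],[0,0,0,0,0,0],[0,0,0,0,0,0],[0,0,0,0,0,0],[0,0,0,0,0,0],[0,0,0,0,0,0],[0,0,0,0,0,0],[0,0,0,0,0,0],[0,0,0,0,0,0],[0,0,0,0,0,0],[0,0,0,0,0,0],[0,0,0,0,0,0],[0,0,0,0,0,0],[0,0,0,0,0,0]]]'

```text
time_s: 21.35
position: [0.4687, 0.0804, 0.1364]
tcp_rot: [0.13, 0.991, 0.0, 0.0]
wrist_force: [-1.1, -0.1, 6.8]
gripper_width: 0.0141
finger_force: 59.3
```

step_arm --series '[[[0,0,0,0,0,0],[0,0,0,0,0,0],[0,0,0,0,0,0],[0,0,0,0,0,0],[0,0,0,0,0,0],[0,0,0,0,0,0],[0,0,0,0,0,0],[0,0,0,0,0,0],[0,0,0,0,0,0],[0,0,0,0,0,0]]]'

```text
time_s: 22.18
position: [0.4686, 0.0804, 0.1364]
tcp_rot: [0.131, 0.991, 0.0, 0.0]
wrist_force: [-0.4, -0.1, 7.3]
gripper_width: 0.0143
finger_force: 59.3
```

Run:
```python
from h import *
im,d,P,p=wshot()
m=(np.hypot(P[...,0]-.469,P[...,1]-.081)<.03)&(P[...,2]>.085)&(P[...,2]<.104);print(np.median(P[m][:,2]))
for z in(.11,.12,.13):
    q=P[(np.hypot(P[...,0]-.469,P[...,1]-.081)<.02)&(abs(P[...,2]-z)<.005)];print(z,q.mean(0) if len(q) else 0)
o=monitor.get_obs();print(o["wrist_force"],o["position"],o["time_s"])
```

```text
0.0945402613797101
0.11 [0.46423357 0.08113161 0.11004569]
0.12 [0.46448434 0.08091961 0.12014461]
0.13 [0.46456076 0.08102468 0.13013726]
[-0.87189762  0.06912584  6.51026598] [0.46865457 0.08044872 0.13644331] 22.2333
```

The head has held steady at about 5 mm for over 4 s with the tube upright, so I hand the job in.

```bash
python3 -c "
from bench import ticket;print(ticket.job_done())"
```

```text
the job is handed in; nothing more can be done
None
```

I handed the job in at about 22 s on the robot's clock: the narrow insert is seated in the mixer head, and the gripped tube stands upright in its bore, holding the head about 4–5 mm down. It was held there for over 4 s; the hand-in call gave no verdict.

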